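# Lay out a sword-fitting kit in the workshop tray

### The arm

A 6-joint arm with a two-finger parallel gripper is mounted at the origin on the work surface. World frame = base frame: x ahead of the robot, y to its left, z up, the work surface at z = 0. Lengths are in m, angles in degrees, forces in N, time in s.
With the tool pointing down it reaches from about 0.325 to 0.775 m from the base axis. Payload 9.3 kg.
Tool frame: the origin (TCP) lies between the finger pads, 19 mm behind the fingertips; this is the grasp point; z points along the fingers, y is the line along which they close (so a half turn about z gives the same grasp; the last joint's range is limited). The gripper opens to 85 mm and grips with 20 to 120 N. Pads are 22 mm wide; open, the fingers measure 114 mm over their backs; the gripper's body (76 mm by 85 mm) begins 54 mm behind the grasp point. The pads swing forward as they close: fully open they stand 13 mm farther back than shut.
Start: joints at [58.751, 14.817, 1.232, 76.415, 0, 81.257], TCP at [0.211, 0.508, 0.25] pointing down, gripper open.
Joint ranges: [-174.27, 174.27], [-52.1, 104.24], [-59.71, 78.15], [-110.17, 111.67], [-87.03, 83.33], [-180, 180]. Speed limits (degrees/s): [127.2, 127.2, 159.86, 180, 180, 180].

### API

Orientations are given as a 3x3 rotation matrix whose columns are the frame's x, y, z axes.
In Python, from station import r gives the robot as it stands.
- The arm moves only by the tool step_arm, never from a script. Its argument "commands" is a list of rows, each a list of 5 numbers: the shift along the tool's x, y, z in shares of 0.75 m (1.0 is 0.75 m), then the turn about the tool's z in shares of 180 degrees (1.0 is 180 degrees), then the finger opening in m, from 0 to 0.0854. A call has exactly 10 rows; each row is the pose to reach, as a shift and turn from the pose commanded when the call began, along the tool's axes at that moment; what a row does not reach only later rows make up. A row lasts 1/10 s, in which the tool goes at most 50 mm and 8.59 degrees, less where a joint would pass 70% of its speed; a pose out of reach is approached as far as the arm can. A call with a gripper value outside its range is refused whole. The fingers move at their own pace and stop on an object; "squeeze" is the grip in N (left out, the last holds). Time passes only in rows, so rows that repeat a pose let the fingers close, or fill a call up. It gives the time, the measured TCP pose, the force, the opening and the grip force at its end, in the units of the state.
- r.sense(): the state, without advancing time (a new reading comes with each control period).
- r.capture(name): name is "side" or "top"; returns a dict with "img" (420x560x3 uint8, red, green, blue), "depth" (420x560 float32, m along the optical axis (not along the pixel's ray), 0 where there is no reading), "intrinsics" (3x3 intrinsics, pixels), "k1" (the pictures are not rectified: a ray, as slopes to the right and down, at radius r is drawn at 1 + k1 r^2 times it, then the intrinsics apply), "R" (3x3) and "t" (3): a world point X has camera coordinates R X + t. Camera axes: x right, y down, z forward; pixel columns grow to the right and rows downward; lengths in m; the calibration is good to about 2 mm. A picture is of the moment at which its call begins.
- r.finish_job(): hands the job in; it is judged then, once.
The state is a dict: "time_s": time; "joint_pos": joint angles; "qd": joint speeds; "tau": joint torques, N m; "tool_pos": TCP position; "tool_rot": TCP orientation; "ft_force": force on the tool from outside, world axes, zero at the start; "moment": the same for the moment, N m; "opening": opening from 0.0 (shut) to 1.0 (fully open); "grasp_force": force on a finger pad.
Only numpy, scipy, OpenCV 4.12 (cv2) and the standard library are available. Lean on these libraries where they do the work, as an engineer would, in place of code of your own. Each camera call takes 0.05 s, during which the arm holds its last target. There are 200 camera calls.

### The job

Gather one sword-fitting kit from the bench into the four-compartment tray, each piece the same way up as it lies now and in the middle of its coloured panel: the black iron guard on blue, the brass collar on red, the bare wooden handle on green (lengthways along its compartment) and the black pommel cap on yellow. Set them down gently, without dropping them, and leave the copper guard and the silver collar where they are, for they belong to another sword.

Things in the scene. Friction and masses are not known exactly. Their poses are not given: they have to be found in the camera images.
- guard_iron: Black iron round sword guard, openwork disc (rim, hub and four spokes), 54 mm across, 8 mm thick, lying flat on the table; origin at the centre of its underside, z up; can be gripped across its rim in any direction. Fingers spread this wide have their tips farther back, so come lower than for narrow things: TCP 14 mm above its underside on a gripper like this
- collar_brass: Yellow brass oval sword collar, a rounded block with a small dark slot on top, 44 mm (its x) by 26 mm (its y), 18 mm high; origin at the centre of its underside, z up; grip it across the 26 mm
- handle: Bare pale wooden sword handle, a rounded bar 96 mm long (its x), 28 mm wide (its y), 22 mm high, with a dark pin hole and a seam line on top; origin at the centre of its underside, z up; grip it across the 28 mm
- cap: Black pommel cap, a rounded block with two tiny gold dots on top, 42 mm (its x) by 26 mm (its y), 20 mm high; origin at the centre of its underside, z up; grip it across the 26 mm
- guard_copper: Look-alike that stays: reddish copper round sword guard, openwork disc (rim, hub and four spokes), 54 mm across, 8 mm thick, lying flat on the table; origin at the centre of its underside
- collar_steel: Look-alike that stays: silver steel oval sword collar, a rounded block with a small dark slot on top, 44 mm (its x) by 26 mm (its y), 18 mm high; origin at the centre of its underside
- panel_blue: Blue floor panel of a tray compartment, 128 (x) x 98 (y) mm, 3 mm thick; origin at the centre of its underside, z up; top 9 mm above the table. Fixed dark wooden tray, 278 x 218 mm, 18 mm high, 2 x 2 compartments of 130 x 100 mm, long sides parallel; 6 mm walls stand 9 mm above the panels. Which colour lies in which compartment changes
- panel_red: Red floor panel of a tray compartment, 128 (x) x 98 (y) mm, 3 mm thick; origin at the centre of its underside, z up; top 9 mm above the table. Fixed dark wooden tray, 278 x 218 mm, 18 mm high, 2 x 2 compartments of 130 x 100 mm, long sides parallel; 6 mm walls stand 9 mm above the panels. Which colour lies in which compartment changes
- panel_green: Green floor panel of a tray compartment, 128 (x) x 98 (y) mm, 3 mm thick; origin at the centre of its underside, z up; top 9 mm above the table. Fixed dark wooden tray, 278 x 218 mm, 18 mm high, 2 x 2 compartments of 130 x 100 mm, long sides parallel; 6 mm walls stand 9 mm above the panels. Which colour lies in which compartment changes
- panel_yellow: Yellow floor panel of a tray compartment, 128 (x) x 98 (y) mm, 3 mm thick; origin at the centre of its underside, z up; top 9 mm above the table. Fixed dark wooden tray, 278 x 218 mm, 18 mm high, 2 x 2 compartments of 130 x 100 mm, long sides parallel; 6 mm walls stand 9 mm above the panels. Which colour lies in which compartment changes
Not all that is in view belongs to the job. Of the things that look like the guard_iron, the larger one is meant. Leave any purple look-alike of the collar_brass alone.

How it is judged:
By the outcome, as a careful person would: the job done as asked, in the order asked, and still so for the second after the job is handed in, with the robot touching nothing.
It also fails if it takes over 99 s, if anything falls off the work surface, if the arm or the gripper's body presses on something with over 40 N, if the wrist force passes 120 N, or if a joint passes its speed limit or range.

## Working session

There is one attempt and no reset: what is moved stays moved. The work goes in short steps, Python scripts to look and compute and a tool call to move; the robot and the scene stay as the last step left them, time stands still between calls to the robot, and variables do not carry over. Pictures are saved under pics/ and viewed, at most 14 in all, crops included, and the job is handed in when it is done.

Besides the shell and the picture viewer there is one more tool, called after "Call:" as name(argument=value, ...), one argument or row to a line, values as JSON. step_arm: Moves the arm, as the interface text tells. Its arguments: {"type":"object","properties":{"commands":{"type":"array"},"squeeze":{"type":"number"}},"required":["commands"]}

```bash
mkdir -p pics; ls
python3 - <<'E'
from station import r
import cv2
s=r.sense(); print(s['time_s'],s['tool_pos'],s['tool_rot'],s['opening'])
for n in("top","side"):
    c=r.capture(n); cv2.imwrite(f"pics/{n}0.png",c["img"][:,:,::-1]); print(c["intrinsics"],c["k1"],c["R"],c["t"],c["depth"].min(),c["depth"].max())
E
```

```text
pics
0.0 [0.21038597 0.50790692 0.24936885] [[-9.23840693e-01  3.82776598e-01 -6.71251524e-04]
 [ 3.82777140e-01  9.23840022e-01 -1.12935084e-03]
 [ 1.87839951e-04 -1.30028000e-03 -9.99999137e-01]] 0.9988041425085348
[[488.6037819    0.         291.33200923]
 [  0.         488.6037819  210.74923626]
 [  0.           0.           1.        ]] -0.05741819081720152 [[ 0.02187042 -0.99968475  0.01233217]
 [-0.99586167 -0.02287183 -0.08795689]
 [ 0.08821122 -0.01035748 -0.99604794]] [-0.05370244  0.55350699  1.35503624] 0.0 2.282171
[[411.96449232   0.         277.07263996]
 [  0.         411.96449232 211.15376149]
 [  0.           0.           1.        ]] -0.10555117391880237 [[ 0.98083905 -0.19481567 -0.00126924]
 [-0.14900054 -0.74594437 -0.64912698]
 [ 0.12551332  0.6368782  -0.76067901]] [-0.51182666  0.07480816  1.04965144] 0.0 3.2295935
```

View pics/top0.png

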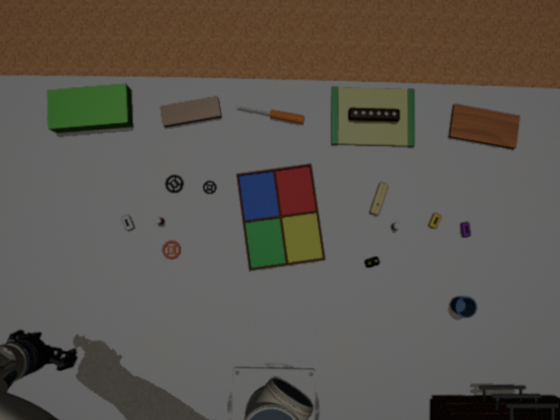

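View pics/side0.png

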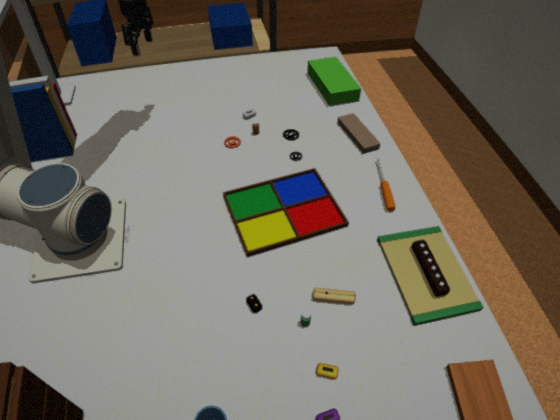

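The top view shows the iron guard at (174,184) with a small decoy at (210,187). The copper guard is at (172,250) and the steel collar at (128,223). The tray is around (281,217), the handle at (379,199), the brass collar at (435,221), the purple decoy at (465,229) and the cap at (372,262). In the side view these are: iron (291,134), handle (334,296), brass (327,371), cap (254,303), tray (285,210).

```bash
cat > h.py <<'E'
import numpy as np, cv2
def rays(c,px):
    p=cv2.undistortPoints(np.array(px,float).reshape(-1,1,2),c["intrinsics"],np.array([c["k1"],0,0,0,0.]))[:,0]
    return -c["R"].T@c["t"], np.c_[p,np.ones(len(p))]@c["R"]
def plane(c,px,z):
    C,d=rays(c,px); return C+d*((z-C[2])/d[:,2])[:,None]
def tri(ca,pa,cb,pb):
    Ca,a=rays(ca,[pa]);Cb,b=rays(cb,[pb]);a,b=a[0],b[0]
    s=np.linalg.lstsq(np.c_[a,-b],Cb-Ca,rcond=None)[0]
    A,B=Ca+s[0]*a,Cb+s[1]*b; return (A+B)/2,np.linalg.norm(A-B)
def mask(c,name,seed,rad):
    hsv=cv2.cvtColor(c["img"],cv2.COLOR_RGB2HSV).astype(int);h,s,v=hsv[...,0],hsv[...,1],hsv[...,2]
    m={"guard_iron":v<60,"cap":v<60,"collar_brass":(s>90)&(h>12)&(h<35),"handle":(s>40)&(h>8)&(h<35),
     "blue":(s>120)&(h>100)&(h<130)&(v>50),"red":(s>150)&((h<8)|(h>172))&(v>60),"green":(s>120)&(h>45)&(h<75)&(v>50),"yellow":(s>120)&(h>22)&(h<35)}[name]
    w=np.zeros(m.shape,np.uint8);cv2.circle(w,tuple(seed),rad,1,-1);m=(m&(w>0)).astype(np.uint8)
    n,l,st,ce=cv2.connectedComponentsWithStats(m,connectivity=8)
    k=1+np.argmax(st[1:,4]); m=(l==k).astype(np.uint8)
    cs,_=cv2.findContours(m,cv2.RETR_EXTERNAL,cv2.CHAIN_APPROX_NONE)
    f=np.zeros_like(m);cv2.drawContours(f,cs,-1,1,-1)
    ys,xs=np.nonzero(f); return f,np.c_[xs,ys]
E
python3 - <<'E'
from station import r
from h import *
t=r.capture("top");s=r.capture("side")
S={"guard_iron":((174,184),(291,134),14,13,.008),"collar_brass":((435,221),(327,371),14,16,.018),"handle":((379,199),(334,296),22,26,.022),"cap":((372,262),(254,303),13,14,.02),
"blue":((258,196),(300,189),36,40,.009),"red":((296,190),(316,215),36,45,.009),"green":((265,242),(254,202),36,40,.009),"yellow":((303,237),(267,230),36,45,.009)}
tiles=[]
for n,(a,b,ra,rb,z) in S.items():
    ma,pa=mask(t,n,a,ra);mb,pb=mask(s,n,b,rb)
    X,g=tri(t,pa.mean(0),s,pb.mean(0))
    out=[n,len(pa),len(pb),"tri",X.round(4),round(g,4)]
    for c,p in((t,pa),(s,pb)):
        W=plane(c,p,z)[:,:2];q=cv2.minAreaRect((W*1000).astype(np.float32))
        D=c["depth"][p[:,1],p[:,0]];C,d=rays(c,p);zz=(C+d*D[:,None])[D>0,2]
        out+=[W.mean(0).round(4),np.round(q[0],1),np.round(q[1],1),round(q[2],1),"z",np.percentile(zz,[10,50,90]).round(4)]
    print(*out)
    if n in("guard_iron","collar_brass","handle","cap"):
      row=[]
      for c,m,cc in((t,ma,a),(s,mb,b)):
        x,y=cc;i=c["img"][y-24:y+24,x-24:x+24,::-1];i=cv2.resize(i,(192,192),interpolation=cv2.INTER_CUBIC)
        mm=cv2.resize(m[y-24:y+24,x-24:x+24],(192,192),interpolation=0)
        k,_=cv2.findContours(mm,0,1);i=i.copy();j=i.copy();cv2.drawContours(j,k,-1,(255,0,255),1);row+=[j]
      tiles.append(np.vstack(row))
cv2.imwrite("pics/seg.png",np.hstack(tiles))
E
```

```text
guard_iron 263 130 tri [0.6261 0.2974 0.0081] 0.0017 [0.6269 0.2973] [627.  297.4] [49.3 52. ] 1.3 z [-0.0005  0.0059  0.0097] [0.6253 0.2976] [624.7 297.1] [45.3 48.2] 78.8 z [0.0025 0.0074 0.0097]
collar_brass 128 273 tri [ 0.5359 -0.4518  0.0156] 0.0021 [ 0.5368 -0.4513] [ 536.6 -451.2] [25.2 42.9] 66.6 z [0.0141 0.0184 0.022 ] [ 0.5344 -0.4524] [ 534.5 -452.3] [27.2 42.5] 64.6 z [0.0128 0.0175 0.02  ]
handle 335 583 tri [ 0.5954 -0.29    0.0166] 0.0018 [ 0.5957 -0.2892] [ 596.  -289.4] [28.  97.4] 72.0 z [0.0161 0.0215 0.0254] [ 0.5931 -0.2925] [ 593.2 -292.4] [35.6 96.7] 71.5 z [0.0105 0.0213 0.0237]
cap 130 184 tri [ 0.4151 -0.272   0.0136] 0.0014 [ 0.4159 -0.2709] [ 415.7 -270.8] [24.8 41.3] 19.4 z [0.014  0.0194 0.0233] [ 0.4142 -0.2752] [ 414.  -274.8] [25.  42.9] 18.2 z [0.0138 0.0197 0.0222]
blue 1530 1150 tri [0.5961 0.0536 0.0147] 0.0022 [0.5979 0.0537] [598.2  53.8] [128.5  98.6] 9.2 z [0.0054 0.0092 0.0129] [0.5967 0.0593] [597.5  60.9] [128.9  97.5] 9.1 z [0.0071 0.0092 0.0113]
red 1560 1391 tri [ 0.6125 -0.0508  0.0143] 0.002 [ 0.6142 -0.0511] [614.5 -51. ] [129.9 100.5] 9.1 z [0.0056 0.0093 0.0134] [ 0.6132 -0.046 ] [614.  -45.6] [130.8  99.4] 9.3 z [0.0071 0.0092 0.0114]
green 1600 1229 tri [0.4621 0.0314 0.015 ] 0.0016 [0.4631 0.0316] [463.5  31.7] [129.6 100. ] 9.5 z [0.0054 0.0091 0.0128] [0.462  0.0373] [462.8  39. ] [128.9  95.9] 9.4 z [0.0072 0.0093 0.0114]
yellow 1663 1557 tri [ 0.4792 -0.073   0.016 ] 0.0029 [ 0.481  -0.0734] [481.3 -73.3] [132.2 101.9] 9.1 z [0.0056 0.0094 0.0133] [ 0.4788 -0.067 ] [479.3 -65.4] [131.7  99.9] 9.0 z [0.0072 0.0092 0.0119]
```

View pics/seg.png

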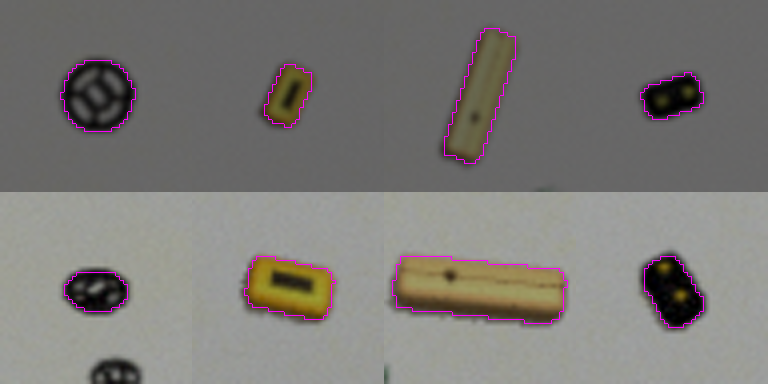

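The masks sit tightly on all four pieces in both views, and the triangulated mid-heights agree with the depths. Next I'll plan all the waypoints as rounded tool-frame shifts.

```bash
cat > plan.py <<'E'
import numpy as np
def plan(p,wps):
    x,y,z,f=p
    for n,X,Y,Z,F in wps:
        a=np.radians(f);ey=np.array([np.cos(a),np.sin(a)]);ex=np.array([-ey[1],ey[0]]);d=np.array([X-x,Y-y])
        u,v,w,t=round(d@ex,4),round(d@ey,4),round(z-Z,4),round(f-F,1)
        u,v,w=[round(q*2000)/2000 for q in(u,v,w)]
        print(n,u,v,w,t); q=u*ex+v*ey; x+=q[0];y+=q[1];z-=w;f-=t
    print("end",x,y,z,f)
if __name__=="__main__":
  plan((.211,.508,.25,67.494),[
 ("g over",.626,.2974,.10,9.2),("down",.626,.2974,.014,9.2),("up",.626,.2974,.10,9.2),("blue",.5972,.0529,.10,9.2),("down",.5972,.0529,.0235,9.2),("up",.5972,.0529,.10,9.2),
 ("brass",.536,-.4518,.10,65.5),("down",.536,-.4518,.020,65.5),("up",.536,-.4518,.10,65.5),("red",.6142,-.0517,.10,99.2),("down",.6142,-.0517,.0295,99.2),("up",.6142,-.0517,.10,99.2),
 ("handle",.5954,-.290,.10,72),("down",.5954,-.290,.02,72),("up",.5954,-.290,.10,72),("green",.463,.0311,.10,99.2),("down",.463,.0311,.0295,99.2),("up",.463,.0311,.10,99.2),
 ("cap",.4151,-.272,.10,19.2),("down",.4151,-.272,.02,19.2),("up",.4151,-.272,.10,19.2),("yellow",.48,-.0735,.10,9.2),("down",.48,-.0735,.0295,9.2),("up",.48,-.0735,.15,9.2)])
E
python3 plan.py
```

```text
g over -0.464 -0.0355 0.15 58.3
down 0.0 0.0 0.086 -0.0
up 0.0 0.0 -0.086 -0.0
blue -0.237 -0.0675 0.0 -0.0
down 0.0 0.0 0.0765 -0.0
up 0.0 0.0 -0.0765 -0.0
brass -0.4885 -0.141 0.0 -56.3
down 0.0 0.0 0.08 -0.0
up 0.0 0.0 -0.08 -0.0
red 0.095 0.3965 0.0 -33.7
down 0.0 0.0 0.0705 -0.0
up 0.0 0.0 -0.0705 -0.0
handle 0.0565 -0.232 0.0 27.2
down 0.0 -0.0005 0.08 -0.0
up 0.0 0.0 -0.08 -0.0
green 0.225 0.2645 0.0 -27.2
down 0.0 0.0005 0.0705 -0.0
up 0.0 0.0 -0.0705 -0.0
cap 0.096 -0.292 0.0 80.0
down 0.0 0.0 0.08 -0.0
up 0.0 0.0 -0.08 -0.0
yellow 0.1665 0.127 0.0 10.0
down 0.0 0.0 0.0705 -0.0
up 0.0 0.0 -0.1205 -0.0
end 0.4801212105004176 -0.07323334957712821 0.15000000000000002 9.194000000000003
```

The rows are not in the units I measure in: shifts go in shares of 0.75 m and turns go in shares of 180 degrees. I convert before sending: -0.464 m / 0.75 = -0.6187, -0.232 m / 0.75 = -0.3093, 58.3 degrees / 180 = 0.3239.

Call:
step_arm(
  commands=[
    [-0.0613,-0.0047,0.02,0.0333,0.0854],
    [-0.124,-0.0093,0.04,0.0667,0.0854],
    [-0.1853,-0.014,0.06,0.1,0.0854],
    [-0.248,-0.0187,0.08,0.1333,0.0854],
    [-0.3093,-0.024,0.1,0.1667,0.0854],
    [-0.3707,-0.028,0.12,0.2,0.0854],
    [-0.4333,-0.0333,0.14,0.2333,0.0854],
    [-0.4947,-0.0373,0.16,0.2667,0.0854],
    [-0.5573,-0.0427,0.18,0.3,0.0854],
    [-0.6187,-0.0473,0.2,0.3239,0.0854],
  ],
  squeeze=30,
)

```text
time_s: 1.2
tool_pos: [0.6272, 0.2965, 0.0991]
tool_rot: [[-0.156, 0.988, -0.0], [0.988, 0.156, -0.0], [-0.0, -0.0, -1.0]]
ft_force: [0.8, 0.6, 0.9]
opening: 1.002
grasp_force: 0.0
```

To row units: 0.066 m / 0.75 = 0.088, 0.062 m / 0.75 = 0.0827.

Call:
step_arm(
  commands=[
    [0,0,0,0,0.0854],
    [0,0,0,0,0.0854],
    [0,0,0.02,0,0.0854],
    [0,0,0.04,0,0.0854],
    [0,0,0.06,0,0.0854],
    [0,0,0.0733,0,0.0854],
    [0,0,0.0827,0,0.0854],
    [0,0,0.088,0,0.0854],
    [0,0,0.088,0,0.0854],
    [0,0,0.088,0,0.0854],
  ],
)

```text
time_s: 2.2
tool_pos: [0.6258, 0.2979, 0.0345]
tool_rot: [[-0.16, 0.987, 0.001], [0.987, 0.16, 0.0], [0.0, 0.001, -1.0]]
ft_force: [0.4, 0.3, -0.5]
opening: 1.001
grasp_force: 0.0
```

To row units: 0.02 m / 0.75 = 0.0267, 0.018 m / 0.75 = 0.024.

Call:
step_arm(
  commands=[
    [0,0,0.0107,0,0.0854],
    [0,0,0.0187,0,0.0854],
    [0,0,0.024,0,0.0854],
    [0,0,0.0267,0,0.0854],
    [0,0,0.0267,0,0.075],
    [0,0,0.0267,0,0.065],
    [0,0,0.0267,0,0.058],
    [0,0,0.0267,0,0.054],
    [0,0,0.0267,0,0.05],
    [0,0,0.0267,0,0.045],
  ],
)

```text
time_s: 3.2
tool_pos: [0.6261, 0.2979, 0.0154]
tool_rot: [[-0.16, 0.987, 0.002], [0.987, 0.16, 0.001], [0.0, 0.002, -1.0]]
ft_force: [-1.5, -0.4, 8.4]
opening: 0.613
grasp_force: 34.1
```

To row units: -0.086 m / 0.75 = -0.1147, -0.07 m / 0.75 = -0.0933.

Call:
step_arm(
  commands=[
    [0,0,0,0,0.045],
    [0,0,0,0,0.045],
    [0,0,-0.0053,0,0.045],
    [0,0,-0.016,0,0.045],
    [0,0,-0.0333,0,0.045],
    [0,0,-0.0533,0,0.045],
    [0,0,-0.0733,0,0.045],
    [0,0,-0.0933,0,0.045],
    [0,0,-0.1147,0,0.045],
    [0,0,-0.1147,0,0.045],
  ],
)

```text
time_s: 4.2
tool_pos: [0.6268, 0.2982, 0.1033]
tool_rot: [[-0.16, 0.987, 0.005], [0.987, 0.16, 0.002], [0.001, 0.005, -1.0]]
ft_force: [-0.6, 0.4, -0.1]
opening: 0.611
grasp_force: 31.5
```

Run:
```python
from station import r
import cv2,numpy as np
a=r.capture("side")["img"][70:220,200:400,::-1]
b=r.capture("top")["img"][110:260,100:300,::-1]
cv2.imwrite("pics/g1.png",cv2.resize(np.hstack([a,b]),(800,300),interpolation=cv2.INTER_CUBIC))
```

```text
(no output)
```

View pics/g1.png

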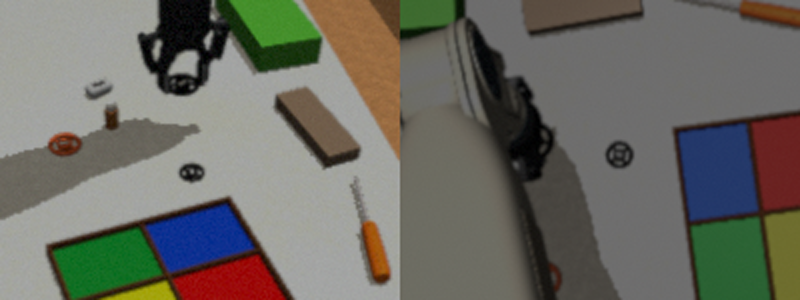

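The side view shows the iron guard lifted in the fingers at crop (183,85). The decoys haven't moved. Next I'll carry it to blue.

To row units: -0.237 m / 0.75 = -0.316, -0.227 m / 0.75 = -0.3027.

Call:
step_arm(
  commands=[
    [-0.016,-0.004,0,0,0.045],
    [-0.048,-0.0133,0,0,0.045],
    [-0.0933,-0.0267,0,0,0.045],
    [-0.14,-0.04,0,0,0.045],
    [-0.1867,-0.0533,0,0,0.045],
    [-0.2333,-0.0667,0,0,0.045],
    [-0.2733,-0.0787,0,0,0.045],
    [-0.3027,-0.0867,0,0,0.045],
    [-0.316,-0.09,0,0,0.045],
    [-0.316,-0.09,0,0,0.045],
  ],
)

```text
time_s: 5.3
tool_pos: [0.5964, 0.0516, 0.0995]
tool_rot: [[-0.158, 0.987, -0.001], [0.987, 0.158, -0.0], [0.0, -0.001, -1.0]]
ft_force: [0.4, 0.3, -0.5]
opening: 0.616
grasp_force: 31.5
```

To row units: 0.069 m / 0.75 = 0.092, 0.068 m / 0.75 = 0.0907.

Call:
step_arm(
  commands=[
    [0,0,0,0,0.045],
    [0,0,0.016,0,0.045],
    [0,0,0.0347,0,0.045],
    [0,0,0.0533,0,0.045],
    [0,0,0.0693,0,0.045],
    [0,0,0.08,0,0.045],
    [0,0,0.0867,0,0.045],
    [0,0,0.0907,0,0.045],
    [0,0,0.092,0,0.045],
    [0,0,0.092,0,0.045],
  ],
)

```text
time_s: 6.3
tool_pos: [0.597, 0.0529, 0.0312]
tool_rot: [[-0.16, 0.987, 0.0], [0.987, 0.16, -0.0], [-0.0, 0.0, -1.0]]
ft_force: [-1.1, -0.3, -0.5]
opening: 0.613
grasp_force: 31.5
```

To row units: 0.007 m / 0.75 = 0.0093, 0.0065 m / 0.75 = 0.0087.

Call:
step_arm(
  commands=[
    [0,0,0.0027,0,0.045],
    [0,0,0.0053,0,0.045],
    [0,0,0.0067,0,0.045],
    [0,0,0.0073,0,0.045],
    [0,0,0.008,0,0.045],
    [0,0,0.0087,0,0.045],
    [0,0,0.0093,0,0.045],
    [0,0,0.0093,0,0.045],
    [0,0,0.0093,0,0.045],
    [0,0,0.0093,0,0.045],
  ],
)

```text
time_s: 7.3
tool_pos: [0.5969, 0.053, 0.0244]
tool_rot: [[-0.16, 0.987, 0.0], [0.987, 0.16, -0.0], [-0.0, 0.0, -1.0]]
ft_force: [-0.9, -0.2, 6.2]
opening: 0.617
grasp_force: 33.8
```

To row units: -0.076 m / 0.75 = -0.1013, -0.055 m / 0.75 = -0.0733.

Call:
step_arm(
  commands=[
    [0,0,0,0,0.054],
    [0,0,0,0,0.058],
    [0,0,0,0,0.062],
    [0,0,0,0,0.066],
    [0,0,0,0,0.066],
    [0,0,-0.0053,0,0.066],
    [0,0,-0.02,0,0.066],
    [0,0,-0.04,0,0.066],
    [0,0,-0.0733,0,0.066],
    [0,0,-0.1013,0,0.066],
  ],
)

```text
time_s: 8.3
tool_pos: [0.597, 0.053, 0.102]
tool_rot: [[-0.16, 0.987, 0.001], [0.987, 0.16, -0.0], [-0.0, 0.001, -1.0]]
ft_force: [0.3, -0.2, 0.2]
opening: 0.773
grasp_force: 0.0
```

To row units: -0.4885 m / 0.75 = -0.6513, -0.44 m / 0.75 = -0.5867, -56.3 degrees / 180 = -0.3128.

Call:
step_arm(
  commands=[
    [-0.0647,-0.0187,0,-0.0311,0.05],
    [-0.13,-0.0373,0,-0.0622,0.05],
    [-0.1953,-0.0567,0,-0.0933,0.05],
    [-0.26,-0.0753,0,-0.1244,0.05],
    [-0.3253,-0.094,0,-0.1556,0.05],
    [-0.3907,-0.1127,0,-0.1867,0.05],
    [-0.456,-0.1313,0,-0.2178,0.05],
    [-0.5213,-0.1507,0,-0.2489,0.05],
    [-0.5867,-0.1693,0,-0.28,0.05],
    [-0.6513,-0.188,0,-0.3128,0.05],
  ],
)

```text
time_s: 9.3
tool_pos: [0.5362, -0.4455, 0.1012]
tool_rot: [[-0.912, 0.411, 0.001], [0.411, 0.912, -0.001], [-0.001, -0.0, -1.0]]
ft_force: [1.8, 0.2, -0.6]
opening: 0.586
grasp_force: 0.0
```

To row units: 0.06 m / 0.75 = 0.08, 0.055 m / 0.75 = 0.0733.

Call:
step_arm(
  commands=[
    [0,0,0,0,0.05],
    [0,0,0,0,0.05],
    [0,0,0.02,0,0.05],
    [0,0,0.04,0,0.05],
    [0,0,0.06,0,0.05],
    [0,0,0.0733,0,0.05],
    [0,0,0.08,0,0.05],
    [0,0,0.08,0,0.05],
    [0,0,0.08,0,0.05],
    [0,0,0.08,0,0.05],
  ],
)

```text
time_s: 10.3
tool_pos: [0.5371, -0.4436, 0.0408]
tool_rot: [[-0.91, 0.415, 0.001], [0.415, 0.91, -0.001], [-0.001, -0.0, -1.0]]
ft_force: [-0.8, -0.4, -0.6]
opening: 0.581
grasp_force: 0.0
```

Run:
```python
from station import r
from h import *
t=r.capture("top");s=r.capture("side")
a=s["img"][300:420,240:400,::-1]; b=t["img"][170:290,200:360,::-1]
cv2.imwrite("pics/b1.png",cv2.resize(np.hstack([a,b]),(800,300),interpolation=cv2.INTER_CUBIC))
ma,pa=mask(t,"guard_iron",(258,196),22);print(len(pa),plane(t,pa,.017).mean(0)-np.array([.0008,.0006,0]))
```

```text
265 [0.5938418 0.052452  0.017    ]
```

View pics/b1.png

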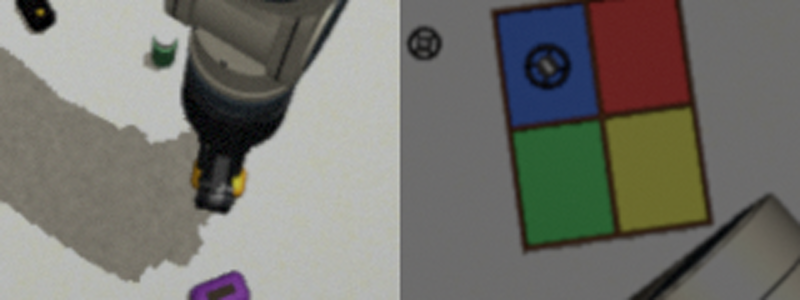

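The guard sits centred on blue at crop (547,65). The TCP over the brass collar stopped 8 mm short, so I'll correct that before going down.

To row units: 0.02 m / 0.75 = 0.0267, -0.008 m / 0.75 = -0.0107.

Call:
step_arm(
  commands=[
    [-0.0033,-0.0107,0,0,0.05],
    [-0.0033,-0.0107,0,0,0.05],
    [-0.0033,-0.0107,0.008,0,0.05],
    [-0.0033,-0.0107,0.016,0,0.05],
    [-0.0033,-0.0107,0.0213,0,0.05],
    [-0.0033,-0.0107,0.0253,0,0.05],
    [-0.0033,-0.0107,0.0267,0,0.05],
    [-0.0033,-0.0107,0.0267,0,0.05],
    [-0.0033,-0.0107,0.0267,0,0.05],
    [-0.0033,-0.0107,0.0267,0,0.05],
  ],
)

```text
time_s: 11.4
tool_pos: [0.5358, -0.4518, 0.0203]
tool_rot: [[-0.91, 0.415, 0.0], [0.415, 0.91, -0.0], [-0.0, -0.0, -1.0]]
ft_force: [0.7, 0.8, 0.2]
opening: 0.588
grasp_force: 0.0
```

Call:
step_arm(
  commands=[
    [0,0,0,0,0.044],
    [0,0,0,0,0.038],
    [0,0,0,0,0.032],
    [0,0,0,0,0.028],
    [0,0,0,0,0.024],
    [0,0,0,0,0.02],
    [0,0,0,0,0.018],
    [0,0,0,0,0.018],
    [0,0,0,0,0.018],
    [0,0,0,0,0.018],
  ],
)

```text
time_s: 12.4
tool_pos: [0.5357, -0.4518, 0.0202]
tool_rot: [[-0.91, 0.415, 0.0], [0.415, 0.91, -0.0], [-0.0, -0.0, -1.0]]
ft_force: [-0.5, -0.3, 2.4]
opening: 0.296
grasp_force: 30.6
```

Call:
step_arm(
  commands=[
    [0,0,-0.0053,0,0.018],
    [0,0,-0.016,0,0.018],
    [0,0,-0.0293,0,0.018],
    [0,0,-0.0453,0,0.018],
    [0,0,-0.0613,0,0.018],
    [0,0,-0.0773,0,0.018],
    [0,0,-0.0907,0,0.018],
    [0,0,-0.1013,0,0.018],
    [0,0,-0.1067,0,0.018],
    [0,0,-0.1067,0,0.018],
  ],
)

```text
time_s: 13.4
tool_pos: [0.5358, -0.4519, 0.1005]
tool_rot: [[-0.91, 0.415, 0.001], [0.415, 0.91, -0.001], [-0.001, -0.0, -1.0]]
ft_force: [-0.3, 0.2, 0.1]
opening: 0.297
grasp_force: 30.2
```

To row units: 0.3 m / 0.75 = 0.4, 0.276 m / 0.75 = 0.368, -27 degrees / 180 = -0.15.

Call:
step_arm(
  commands=[
    [0.004,0.016,0,-0.0056,0.018],
    [0.0133,0.0533,0,-0.0222,0.018],
    [0.024,0.0987,0,-0.0389,0.018],
    [0.0347,0.144,0,-0.0556,0.018],
    [0.0453,0.1893,0,-0.0722,0.018],
    [0.056,0.2347,0,-0.0889,0.018],
    [0.0667,0.28,0,-0.1056,0.018],
    [0.0773,0.3253,0,-0.1222,0.018],
    [0.088,0.368,0,-0.1389,0.018],
    [0.096,0.4,0,-0.15,0.018],
  ],
)

```text
time_s: 14.4
tool_pos: [0.5941, -0.1459, 0.0994]
tool_rot: [[-0.999, -0.048, -0.001], [-0.048, 0.999, 0.001], [0.001, 0.001, -1.0]]
ft_force: [-0.4, 0.1, -1.5]
opening: 0.297
grasp_force: 30.1
```

Run:
```python
from plan import plan
import numpy as np
from station import r
s=r.sense();R=s['tool_rot'];p=s['tool_pos'];f=np.degrees(np.arctan2(R[1][1],R[0][1]));print(p,f)
plan((*p[:2],.1,f),[("red",.6142,-.0517,.1,99.2)])
```

```text
[ 0.59414157 -0.14588457  0.09942086] 92.73557845493667
red -0.0245 0.093 0.0 -6.5
end 0.6141750684474894 -0.05182124087691728 0.1 99.23557845493667
```

To row units: 0.0965 m / 0.75 = 0.1287, 0.092 m / 0.75 = 0.1227, -6.7 degrees / 180 = -0.0372.

Call:
step_arm(
  commands=[
    [-0.008,0.0333,0,-0.0111,0.018],
    [-0.016,0.0667,0,-0.0222,0.018],
    [-0.024,0.1,0,-0.0333,0.018],
    [-0.03,0.1227,0,-0.0372,0.018],
    [-0.0313,0.1287,0,-0.0372,0.018],
    [-0.0313,0.1287,0,-0.0372,0.018],
    [-0.0313,0.1287,0.0133,-0.0372,0.018],
    [-0.0313,0.1287,0.0267,-0.0372,0.018],
    [-0.0313,0.1287,0.04,-0.0372,0.018],
    [-0.0313,0.1287,0.04,-0.0372,0.018],
  ],
)

```text
time_s: 15.4
tool_pos: [0.6127, -0.0519, 0.0678]
tool_rot: [[-0.987, -0.159, -0.003], [-0.159, 0.987, 0.001], [0.003, 0.001, -1.0]]
ft_force: [-0.3, 0.1, -0.2]
opening: 0.295
grasp_force: 30.1
```

To row units: 0.04 m / 0.75 = 0.0533, 0.039 m / 0.75 = 0.052.

Call:
step_arm(
  commands=[
    [0,0,0.0107,0,0.018],
    [0,0,0.024,0,0.018],
    [0,0,0.036,0,0.018],
    [0,0,0.044,0,0.018],
    [0,0,0.048,0,0.018],
    [0,0,0.0507,0,0.018],
    [0,0,0.052,0,0.018],
    [0,0,0.0533,0,0.018],
    [0,0,0.0533,0,0.018],
    [0,0,0.0533,0,0.018],
  ],
)

```text
time_s: 16.4
tool_pos: [0.614, -0.0515, 0.0302]
tool_rot: [[-0.987, -0.16, 0.0], [-0.16, 0.987, -0.0], [-0.0, -0.0, -1.0]]
ft_force: [-0.0, -0.3, -1.0]
opening: 0.3
grasp_force: 30.1
```

Not in contact yet, so I'll lower another 1.5 mm in small steps.

To row units: 0.0015 m / 0.75 = 0.002, 0.001 m / 0.75 = 0.0013.

Call:
step_arm(
  commands=[
    [0,0,0.0007,0,0.018],
    [0,0,0.0007,0,0.018],
    [0,0,0.0013,0,0.018],
    [0,0,0.0013,0,0.018],
    [0,0,0.0013,0,0.018],
    [0,0,0.002,0,0.018],
    [0,0,0.002,0,0.018],
    [0,0,0.002,0,0.018],
    [0,0,0.002,0,0.018],
    [0,0,0.002,0,0.018],
  ],
)

```text
time_s: 17.4
tool_pos: [0.6139, -0.0515, 0.0291]
tool_rot: [[-0.987, -0.16, 0.0], [-0.16, 0.987, -0.0], [-0.0, -0.0, -1.0]]
ft_force: [-2.0, 1.4, 6.0]
opening: 0.298
grasp_force: 31.0
```

To row units: -0.0715 m / 0.75 = -0.0953, -0.06 m / 0.75 = -0.08.

Call:
step_arm(
  commands=[
    [0,0,0,0,0.027],
    [0,0,0,0,0.032],
    [0,0,0,0,0.038],
    [0,0,0,0,0.045],
    [0,0,0,0,0.045],
    [0,0,-0.0067,0,0.045],
    [0,0,-0.0267,0,0.045],
    [0,0,-0.0533,0,0.045],
    [0,0,-0.08,0,0.045],
    [0,0,-0.0953,0,0.045],
  ],
)

```text
time_s: 18.4
tool_pos: [0.6144, -0.0516, 0.1019]
tool_rot: [[-0.987, -0.16, 0.002], [-0.16, 0.987, -0.0], [-0.002, -0.001, -1.0]]
ft_force: [0.4, 0.3, 0.2]
opening: 0.525
grasp_force: 0.0
```

To row units: -0.232 m / 0.75 = -0.3093, -0.227 m / 0.75 = -0.3027, 27.2 degrees / 180 = 0.1511.

Call:
step_arm(
  commands=[
    [0.0053,-0.02,0,0.0111,0.055],
    [0.0147,-0.06,0,0.0278,0.055],
    [0.0253,-0.104,0,0.05,0.055],
    [0.036,-0.1493,0,0.0722,0.055],
    [0.048,-0.1947,0,0.0944,0.055],
    [0.0587,-0.24,0,0.1167,0.055],
    [0.068,-0.2773,0,0.1389,0.055],
    [0.074,-0.3027,0,0.1511,0.055],
    [0.0753,-0.3093,0,0.1511,0.055],
    [0.0753,-0.3093,0,0.1511,0.055],
  ],
)

```text
time_s: 19.4
tool_pos: [0.5948, -0.2899, 0.0993]
tool_rot: [[-0.951, 0.309, -0.001], [0.309, 0.951, 0.001], [0.001, 0.0, -1.0]]
ft_force: [0.4, 0.6, 0.5]
opening: 0.645
grasp_force: 0.0
```

To row units: 0.055 m / 0.75 = 0.0733, 0.05 m / 0.75 = 0.0667.

Call:
step_arm(
  commands=[
    [0,0,0,0,0.055],
    [0,0,0.016,0,0.055],
    [0,0,0.0347,0,0.055],
    [0,0,0.0533,0,0.055],
    [0,0,0.0667,0,0.055],
    [0,0,0.0733,0,0.055],
    [0,0,0.0733,0,0.055],
    [0,0,0.0733,0,0.055],
    [0,0,0.0733,0,0.055],
    [0,0,0.0733,0,0.055],
  ],
)

```text
time_s: 20.4
tool_pos: [0.5954, -0.2897, 0.0456]
tool_rot: [[-0.951, 0.309, 0.001], [0.309, 0.951, -0.001], [-0.001, -0.0, -1.0]]
ft_force: [-0.9, 0.3, -0.4]
opening: 0.644
grasp_force: 0.0
```

Run:
```python
from station import r
from h import *
t=r.capture("top");s=r.capture("side")
a=s["img"][180:330,220:420,::-1]; b=t["img"][150:300,220:420,::-1]
cv2.imwrite("pics/h1.png",cv2.resize(np.hstack([a,b]),(800,300),interpolation=cv2.INTER_CUBIC))
```

```text
(no output)
```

View pics/h1.png

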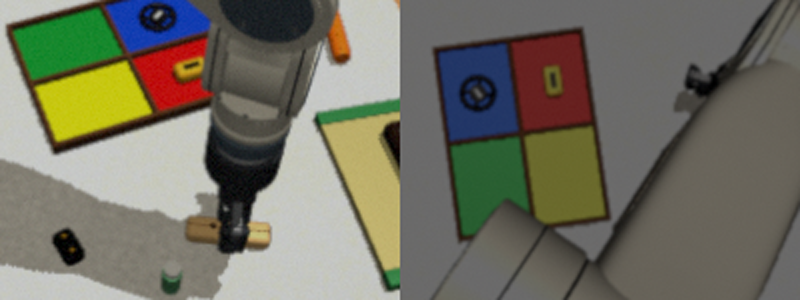

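The brass collar is centred on red at crop (552,82), and the gripper straddles the handle at crop (235,235).

To row units: 0.025 m / 0.75 = 0.0333, 0.023 m / 0.75 = 0.0307.

Call:
step_arm(
  commands=[
    [0,0,0.0133,0,0.055],
    [0,0,0.024,0,0.055],
    [0,0,0.0307,0,0.055],
    [0,0,0.0333,0,0.055],
    [0,0,0.0333,0,0.048],
    [0,0,0.0333,0,0.042],
    [0,0,0.0333,0,0.036],
    [0,0,0.0333,0,0.03],
    [0,0,0.0333,0,0.024],
    [0,0,0.0333,0,0.02],
  ],
  squeeze=40,
)

```text
time_s: 21.5
tool_pos: [0.5954, -0.2896, 0.0204]
tool_rot: [[-0.951, 0.309, 0.001], [0.309, 0.951, -0.0], [-0.001, -0.0, -1.0]]
ft_force: [-0.2, 0.7, 3.8]
opening: 0.317
grasp_force: 41.3
```

To row units: -0.08 m / 0.75 = -0.1067, -0.073 m / 0.75 = -0.0973.

Call:
step_arm(
  commands=[
    [0,0,0,0,0.02],
    [0,0,0,0,0.02],
    [0,0,-0.0053,0,0.02],
    [0,0,-0.0187,0,0.02],
    [0,0,-0.0373,0,0.02],
    [0,0,-0.0587,0,0.02],
    [0,0,-0.08,0,0.02],
    [0,0,-0.0973,0,0.02],
    [0,0,-0.1067,0,0.02],
    [0,0,-0.1067,0,0.02],
  ],
)

```text
time_s: 22.5
tool_pos: [0.5956, -0.2898, 0.1014]
tool_rot: [[-0.951, 0.309, 0.002], [0.309, 0.951, -0.001], [-0.002, -0.001, -1.0]]
ft_force: [0.7, -0.3, 0.2]
opening: 0.321
grasp_force: 40.8
```

To row units: 0.241 m / 0.75 = 0.3213, 0.224 m / 0.75 = 0.2987, -26 degrees / 180 = -0.1444.

Call:
step_arm(
  commands=[
    [0.008,0.0107,0,-0.0056,0.02],
    [0.0307,0.0373,0,-0.0167,0.02],
    [0.06,0.072,0,-0.0333,0.02],
    [0.0933,0.1093,0,-0.05,0.02],
    [0.1267,0.1493,0,-0.0667,0.02],
    [0.16,0.188,0,-0.0833,0.02],
    [0.1933,0.2267,0,-0.1,0.02],
    [0.2267,0.2667,0,-0.1167,0.02],
    [0.2533,0.2987,0,-0.1333,0.02],
    [0.2733,0.3213,0,-0.1444,0.02],
  ],
)

```text
time_s: 23.5
tool_pos: [0.4726, 0.0053, 0.0993]
tool_rot: [[-0.99, -0.143, -0.002], [-0.143, 0.99, 0.001], [0.002, 0.001, -1.0]]
ft_force: [0.8, 0.2, 0.3]
opening: 0.317
grasp_force: 40.7
```

Run:
```python
from plan import plan
# commanded after the hop
import numpy as np
a=np.radians(72);ey=np.array([np.cos(a),np.sin(a)]);ex=np.array([-ey[1],ey[0]])
p=np.array([.5954,-.290])+.205*ex+.241*ey;print(p)
plan((*p,.1,98),[("green",.463,.0311,.0305,99.2)])
```

```text
[0.47490651 0.0025531 ]
green 0.008 0.03 0.0695 -1.2
end 0.46280917222512136 0.031147761528562832 0.0305 99.2
```

To row units: 0.055 m / 0.75 = 0.0733, 0.03 m / 0.75 = 0.04, -1.2 degrees / 180 = -0.0067.

Call:
step_arm(
  commands=[
    [0.0053,0.0187,0,-0.0033,0.02],
    [0.0093,0.0333,0,-0.0067,0.02],
    [0.0107,0.04,0,-0.0067,0.02],
    [0.0107,0.04,0,-0.0067,0.02],
    [0.0107,0.04,0,-0.0067,0.02],
    [0.0107,0.04,0.0133,-0.0067,0.02],
    [0.0107,0.04,0.0333,-0.0067,0.02],
    [0.0107,0.04,0.0533,-0.0067,0.02],
    [0.0107,0.04,0.0667,-0.0067,0.02],
    [0.0107,0.04,0.0733,-0.0067,0.02],
  ],
)

```text
time_s: 24.5
tool_pos: [0.4622, 0.0313, 0.0437]
tool_rot: [[-0.987, -0.159, -0.002], [-0.159, 0.987, 0.0], [0.002, 0.0, -1.0]]
ft_force: [0.8, -1.0, 0.2]
opening: 0.319
grasp_force: 40.7
```

To row units: 0.0155 m / 0.75 = 0.0207, 0.015 m / 0.75 = 0.02.

Call:
step_arm(
  commands=[
    [0,0,0.0067,0,0.02],
    [0,0,0.012,0,0.02],
    [0,0,0.016,0,0.02],
    [0,0,0.0173,0,0.02],
    [0,0,0.0187,0,0.02],
    [0,0,0.0193,0,0.02],
    [0,0,0.02,0,0.02],
    [0,0,0.0207,0,0.02],
    [0,0,0.0207,0,0.02],
    [0,0,0.0207,0,0.02],
  ],
)

```text
time_s: 25.5
tool_pos: [0.4626, 0.0317, 0.0295]
tool_rot: [[-0.987, -0.16, 0.0], [-0.16, 0.987, -0.0], [-0.0, -0.0, -1.0]]
ft_force: [0.1, 0.1, -1.2]
opening: 0.317
grasp_force: 40.7
```

To row units: 0.001 m / 0.75 = 0.0013, 0.0005 m / 0.75 = 0.0007.

Call:
step_arm(
  commands=[
    [0,0,0.0007,0,0.02],
    [0,0,0.0007,0,0.02],
    [0,0,0.0007,0,0.02],
    [0,0,0.0013,0,0.02],
    [0,0,0.0013,0,0.02],
    [0,0,0.0013,0,0.02],
    [0,0,0.0013,0,0.02],
    [0,0,0.0013,0,0.02],
    [0,0,0.0013,0,0.02],
    [0,0,0.0013,0,0.02],
  ],
)

```text
time_s: 26.5
tool_pos: [0.4627, 0.0317, 0.0294]
tool_rot: [[-0.987, -0.16, 0.001], [-0.16, 0.987, -0.0], [-0.001, -0.0, -1.0]]
ft_force: [-4.2, 0.0, 13.4]
opening: 0.319
grasp_force: 42.5
```

To row units: -0.0715 m / 0.75 = -0.0953, -0.06 m / 0.75 = -0.08.

Call:
step_arm(
  commands=[
    [0,0,-0.0007,0,0.028],
    [0,0,-0.0007,0,0.034],
    [0,0,-0.0007,0,0.04],
    [0,0,-0.0007,0,0.045],
    [0,0,-0.0007,0,0.045],
    [0,0,-0.0067,0,0.045],
    [0,0,-0.0267,0,0.045],
    [0,0,-0.0533,0,0.045],
    [0,0,-0.08,0,0.045],
    [0,0,-0.0953,0,0.045],
  ],
)

```text
time_s: 27.5
tool_pos: [0.4631, 0.0316, 0.1017]
tool_rot: [[-0.987, -0.16, 0.002], [-0.16, 0.987, -0.0], [-0.002, -0.0, -1.0]]
ft_force: [0.2, 0.1, 0.3]
opening: 0.532
grasp_force: 0.0
```

To row units: -0.222 m / 0.75 = -0.296, -0.21 m / 0.75 = -0.28, 60 degrees / 180 = 0.3333.

Call:
step_arm(
  commands=[
    [0.0067,-0.02,0,0.0167,0.05],
    [0.0173,-0.0533,0,0.05,0.05],
    [0.028,-0.0867,0,0.0889,0.05],
    [0.04,-0.12,0,0.1222,0.05],
    [0.0507,-0.1533,0,0.1611,0.05],
    [0.0613,-0.1867,0,0.2,0.05],
    [0.072,-0.22,0,0.2389,0.05],
    [0.0827,-0.2533,0,0.2778,0.05],
    [0.092,-0.28,0,0.3111,0.05],
    [0.0973,-0.296,0,0.3333,0.05],
  ],
)

```text
time_s: 28.5
tool_pos: [0.4257, -0.2007, 0.1003]
tool_rot: [[-0.628, 0.778, 0.0], [0.778, 0.628, -0.0], [-0.0, -0.0, -1.0]]
ft_force: [0.4, -0.1, 0.9]
opening: 0.581
grasp_force: 0.0
```

Run:
```python
from plan import plan
import numpy as np
a=np.radians(99.2);ey=np.array([np.cos(a),np.sin(a)]);ex=np.array([-ey[1],ey[0]])
p=np.array([.4628,.0311])+.073*ex-.222*ey;print(p)
plan((*p,.1,39.2),[("cap",.4151,-.272,.02,19.2)])
```

```text
[ 0.42623268 -0.19971558]
cap -0.049 -0.0545 0.08 20.0
end 0.41496763751345916 -0.2721334544894464 0.020000000000000004 19.200000000000003
```

To row units: 0.055 m / 0.75 = 0.0733, -0.0545 m / 0.75 = -0.0727, 20 degrees / 180 = 0.1111.

Call:
step_arm(
  commands=[
    [-0.0187,-0.0213,0,0.0333,0.05],
    [-0.04,-0.0453,0,0.0667,0.05],
    [-0.0573,-0.064,0,0.1,0.05],
    [-0.0653,-0.0727,0,0.1111,0.05],
    [-0.0653,-0.0727,0,0.1111,0.05],
    [-0.0653,-0.0727,0.0133,0.1111,0.05],
    [-0.0653,-0.0727,0.0333,0.1111,0.05],
    [-0.0653,-0.0727,0.0533,0.1111,0.05],
    [-0.0653,-0.0727,0.0667,0.1111,0.05],
    [-0.0653,-0.0727,0.0733,0.1111,0.05],
  ],
)

```text
time_s: 29.5
tool_pos: [0.4144, -0.2704, 0.0438]
tool_rot: [[-0.331, 0.944, -0.001], [0.944, 0.331, 0.001], [0.002, -0.001, -1.0]]
ft_force: [-0.8, 1.0, -1.0]
opening: 0.586
grasp_force: 0.0
```

Run:
```python
from station import r
from h import *
t=r.capture("top");s=r.capture("side")
a=s["img"][180:330,180:380,::-1]; b=t["img"][150:300,220:420,::-1]
cv2.imwrite("pics/c1.png",cv2.resize(np.hstack([a,b]),(800,300),interpolation=cv2.INTER_CUBIC));print(r.sense()['tool_pos'])
```

```text
[ 0.41458605 -0.27090212  0.04438168]
```

View pics/c1.png

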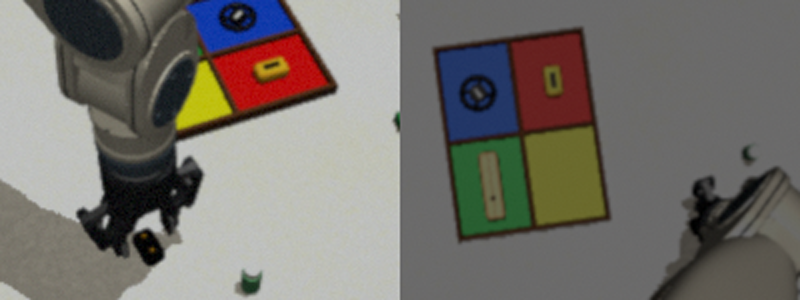

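The handle lies lengthways in the middle of green at crop (491,187). The fingers are above the cap at crop (150,247).

To row units: 0.025 m / 0.75 = 0.0333, 0.023 m / 0.75 = 0.0307.

Call:
step_arm(
  commands=[
    [0,0,0.0133,0,0.05],
    [0,0,0.024,0,0.05],
    [0,0,0.0307,0,0.05],
    [0,0,0.0333,0,0.05],
    [0,0,0.0333,0,0.044],
    [0,0,0.0333,0,0.038],
    [0,0,0.0333,0,0.032],
    [0,0,0.0333,0,0.026],
    [0,0,0.0333,0,0.02],
    [0,0,0.0333,0,0.018],
  ],
  squeeze=30,
)

```text
time_s: 30.6
tool_pos: [0.4149, -0.2717, 0.0203]
tool_rot: [[-0.329, 0.944, 0.001], [0.944, 0.329, -0.0], [-0.001, 0.0, -1.0]]
ft_force: [0.2, 0.2, 5.3]
opening: 0.295
grasp_force: 30.2
```

To row units: -0.08 m / 0.75 = -0.1067, -0.073 m / 0.75 = -0.0973.

Call:
step_arm(
  commands=[
    [0,0,0,0,0.018],
    [0,0,0,0,0.018],
    [0,0,-0.0053,0,0.018],
    [0,0,-0.0187,0,0.018],
    [0,0,-0.0373,0,0.018],
    [0,0,-0.0587,0,0.018],
    [0,0,-0.08,0,0.018],
    [0,0,-0.0973,0,0.018],
    [0,0,-0.1067,0,0.018],
    [0,0,-0.1067,0,0.018],
  ],
)

```text
time_s: 31.6
tool_pos: [0.4151, -0.2719, 0.1011]
tool_rot: [[-0.329, 0.944, 0.001], [0.944, 0.329, -0.001], [-0.002, 0.001, -1.0]]
ft_force: [0.3, 0.3, 0.1]
opening: 0.298
grasp_force: 29.6
```

To row units: 0.1665 m / 0.75 = 0.222, 0.163 m / 0.75 = 0.2173, 10 degrees / 180 = 0.0556.

Call:
step_arm(
  commands=[
    [0.0107,0.008,0,0.0056,0.018],
    [0.0347,0.0267,0,0.0111,0.018],
    [0.0667,0.0507,0,0.0222,0.018],
    [0.1013,0.0773,0,0.0278,0.018],
    [0.136,0.104,0,0.0333,0.018],
    [0.1707,0.1307,0,0.0444,0.018],
    [0.2,0.152,0,0.05,0.018],
    [0.2173,0.166,0,0.0556,0.018],
    [0.222,0.1693,0,0.0556,0.018],
    [0.222,0.1693,0,0.0556,0.018],
  ],
)

```text
time_s: 32.6
tool_pos: [0.4797, -0.0722, 0.0995]
tool_rot: [[-0.161, 0.987, -0.001], [0.987, 0.161, 0.0], [0.0, -0.001, -1.0]]
ft_force: [0.4, -0.1, -0.6]
opening: 0.294
grasp_force: 29.6
```

To row units: 0.07 m / 0.75 = 0.0933, 0.069 m / 0.75 = 0.092.

Call:
step_arm(
  commands=[
    [0,0,0,0,0.018],
    [0,0,0.016,0,0.018],
    [0,0,0.0373,0,0.018],
    [0,0,0.0587,0,0.018],
    [0,0,0.0747,0,0.018],
    [0,0,0.084,0,0.018],
    [0,0,0.0893,0,0.018],
    [0,0,0.092,0,0.018],
    [0,0,0.0933,0,0.018],
    [0,0,0.0933,0,0.018],
  ],
)

```text
time_s: 33.6
tool_pos: [0.4801, -0.0727, 0.0303]
tool_rot: [[-0.16, 0.987, 0.0], [0.987, 0.16, -0.0], [-0.0, 0.0, -1.0]]
ft_force: [-0.7, -1.5, 0.2]
opening: 0.292
grasp_force: 29.6
```

To row units: 0.0015 m / 0.75 = 0.002, 0.001 m / 0.75 = 0.0013.

Call:
step_arm(
  commands=[
    [0,0,0.0007,0,0.018],
    [0,0,0.0007,0,0.018],
    [0,0,0.0013,0,0.018],
    [0,0,0.0013,0,0.018],
    [0,0,0.0013,0,0.018],
    [0,0,0.002,0,0.018],
    [0,0,0.002,0,0.018],
    [0,0,0.002,0,0.018],
    [0,0,0.002,0,0.018],
    [0,0,0.002,0,0.018],
  ],
)

```text
time_s: 34.6
tool_pos: [0.4801, -0.0726, 0.0293]
tool_rot: [[-0.16, 0.987, 0.001], [0.987, 0.16, -0.0], [-0.0, 0.001, -1.0]]
ft_force: [-3.4, 2.4, 12.8]
opening: 0.298
grasp_force: 31.2
```

The cap is in contact with the panel. I'll release it, lift, and pull back toward −y so the arm doesn't block the view.

To row units: -0.1 m / 0.75 = -0.1333, -0.07 m / 0.75 = -0.0933.

Call:
step_arm(
  commands=[
    [0,0,-0.0007,0,0.027],
    [0,0,-0.0007,0,0.032],
    [0,0,-0.0007,0,0.038],
    [0,0,-0.0007,0,0.045],
    [0,0,-0.0007,0,0.045],
    [0,0,-0.0067,0,0.045],
    [0,0,-0.0267,0,0.045],
    [0,0,-0.06,0,0.045],
    [0,0,-0.0933,0,0.045],
    [0,0,-0.1333,0,0.045],
  ],
)

```text
time_s: 35.6
tool_pos: [0.4795, -0.0724, 0.1293]
tool_rot: [[-0.16, 0.987, -0.001], [0.987, 0.16, 0.0], [0.001, -0.001, -1.0]]
ft_force: [0.4, -0.3, -0.1]
opening: 0.529
grasp_force: 0.0
```

To row units: -0.3 m / 0.75 = -0.4, -0.28 m / 0.75 = -0.3733.

Call:
step_arm(
  commands=[
    [-0.0267,0,0,0,0.045],
    [-0.0733,0,0,0,0.045],
    [-0.12,0,-0.0133,0,0.045],
    [-0.1733,0,-0.0267,0,0.045],
    [-0.2267,0,-0.04,0,0.045],
    [-0.28,0,-0.0533,0,0.045],
    [-0.3333,0,-0.0533,0,0.045],
    [-0.3733,0,-0.0533,0,0.045],
    [-0.4,0,-0.0533,0,0.045],
    [-0.4,0,-0.0533,0,0.045],
  ],
)

```text
time_s: 36.6
tool_pos: [0.5278, -0.3712, 0.1679]
tool_rot: [[-0.157, 0.988, -0.0], [0.988, 0.157, -0.0], [-0.0, -0.0, -1.0]]
ft_force: [-0.0, -0.2, 0.4]
opening: 0.53
grasp_force: 0.0
```

Run:
```python
from station import r
from h import *
t=r.capture("top");s=r.capture("side")
S={"guard_iron":((258,196),(300,189),20,22,.017,.5972,.0529),"collar_brass":((296,190),(316,215),20,22,.027,.6142,-.0517),"handle":((265,242),(254,202),28,30,.031,.463,.0311),"cap":((303,237),(267,230),20,22,.029,.48,-.0735)}
ux=np.array([.987,.16])
for n,(a,b,ra,rb,z,X,Y) in S.items():
    _,pa=mask(t,n,a,ra);W=plane(t,pa,z)[:,:2]-[.0008,.0006];q=cv2.minAreaRect((W*1000).astype(np.float32))
    d=W.mean(0)-[X,Y];print(n,len(pa),"along,across mm",(1000*np.array([d@ux,d@[-.16,.987]])).round(1),np.round(q[1],1),round(q[2],1))
a=s["img"][90:310,190:400,::-1]; b=t["img"][145:285,100:390,::-1]
cv2.imwrite("pics/e1.png",np.hstack([cv2.resize(a,(286,300)),cv2.resize(b,(514,300),interpolation=cv2.INTER_CUBIC)]))
```

```text
guard_iron 265 along,across mm [-3.4  0.1] [48.7 48.4] 1.5
collar_brass 128 along,across mm [-1.6 -2.1] [41.7 25.3] 8.2
handle 315 along,across mm [-0.7 -2.4] [94.4 26.5] 9.6
cap 118 along,across mm [-2.8 -1. ] [24.6 40.1] 9.4
```

View pics/e1.png

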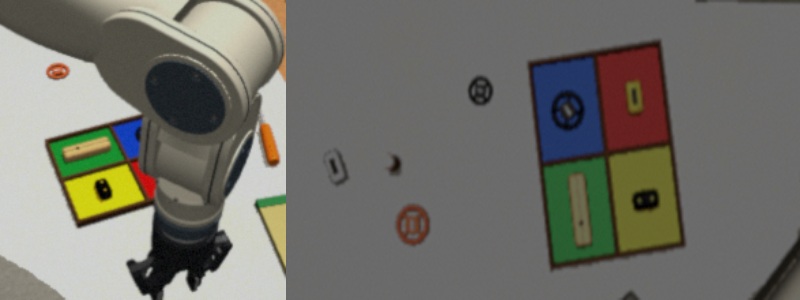

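All four pieces sit within about 3 mm of their panel centres, same way up. The copper guard, steel collar and small guard haven't moved, so I'll hand the job in.

```bash
python3 -c "
from station import r
print(r.finish_job())"
```

```text
the job is handed in; nothing more can be done
None
```

The job is handed in, at about 37 s: iron guard on blue, brass collar on red, handle lengthways on green and cap on yellow, each within about 4 mm of its panel's centre by the top camera, with the copper guard and silver collar left alone.

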